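# Make up two table sets in condiment trays

## Robot

A 6-joint arm with a two-finger parallel gripper is mounted at the origin on a cart in front of the work surface, level with it; the furniture and walls round the work are solid. World frame = base frame: x ahead of the robot, y to its left, z up, the work surface at z = 0. Lengths are in m, angles in rad, forces in N, time in s.
With the tool pointing down it reaches from about 0.325 to 0.85 m from the base axis. Payload 15.5 kg.
Tool frame: the origin (TCP) lies at the very end of the fingers, on their centre line; the grasp point (between the pads) lies 19 mm behind it (r.pinch_z is the distance from the TCP to the grasp point, in m); y points along the fingers, z is the direction in which the jaws open and shut, and the axes are right-handed (so a half turn about y gives the same grasp; the last joint's range is limited). The gripper opens to 91 mm and grips with 3 to 60 N. Pads are 32 mm wide; open, the fingers measure 118 mm over their backs; the gripper's body (76 mm by 178 mm) begins 60 mm behind the grasp point.
Start: joints at [-1.431, 0.494, 1.345, -0, 1.302, -0.096], TCP at [0.146, -0.608, 0.214] pointing down, gripper open.
Joint ranges: [-2.91, 2.91], [-0.82, 2.16], [0.22, 2.67], [-1.22, 4.37], [0.12, 2.79], [-3.08, 3.08]. Speed limits (rad/s): [1.89, 1.89, 2.57, 3.01, 3.01, 3.01].

## Interface

Orientations are given as a rotation vector (axis times angle).
In Python, from cell import r gives the robot as it stands.
- The arm moves only by the shell command python3 -m crank 'ROWS' [OPENING] [FORCE]. ROWS is JSON, a list that holds one entry, the list of rows, each a list of 4 numbers: the shift along the tool's x, y, z in units of 25 mm (1.0 is 25 mm), then the turn about the tool's y in units of 6 degrees (1.0 is 6 degrees). A call has 1 to 8 rows; each row shifts and turns the pose as measured when the row begins, along the tool's axes as they then stand; what a row does not reach is not made up. A row lasts 1/12 s, in which the tool goes at most 41.7 mm and 7.16 degrees, less where a joint would pass 70% of its speed; a pose out of reach is approached as far as the arm can. A call is refused whole if a number of a shift passes 1 or a number of a turn 1, either way. A call with a gripper value outside its range is refused whole. OPENING is the closure in counts, from 0 (fully open) to 255 (shut), set as the call begins (- or left out, the last holds). The fingers move at their own pace and stop on an object; FORCE is the grip in N (left out, the last holds). Time passes only in rows, so rows that do not move let the fingers close. It gives the time, the measured TCP pose, the force and the opening at its end, in the units of the state.
- r.get_state(): the state, without advancing time (a new reading comes with each control period).
- r.capture(name): name is "scene" or "side" or "wrist"; returns (picture, depth): 400x640x3 uint8, red, green, blue; 400x640 float32, m along the optical axis (not along the pixel's ray), 0 where there is no reading.
- r.camera_model(name): a dict with "vfov" (degrees; the focal length in pixels is half the picture's height over the tangent of half this angle, whatever the lens; pixels are square), "cx", "cy" (the principal point, pixels), "dist" ([k1, k2, p1, p2, k3] as OpenCV has them; the pictures are not rectified), "rvec" (rotation vector, rad) and "tvec" (3), from world to camera coordinates, as OpenCV has them; the wrist camera has in their place "hand_eye" (4x4, takes a point from camera to tool coordinates, whose origin is the TCP and whose axes are the tool frame's). Camera axes: x right, y down, z forward; pixel columns grow to the right and rows downward; lengths in m; the calibration is good to about 2 mm. A picture is of the moment at which its call begins: read the wrist's pose just before it. camera_model takes no time and is no camera call.
- r.finish_job(): hands the job in, once; it reports no verdict.
The state is a dict: "t": time; "joint_positions": joint angles; "joint_vel": joint speeds; "effort": joint torques, N m; "tcp_pos": TCP position; "tcp_rot": TCP orientation; "force": force on the tool from outside, world axes, zero at the start; "torque": the same for the moment, N m; "grip_width": opening from 0.0 (shut) to 1.0 (fully open).
Only numpy, scipy, OpenCV 4.12 (cv2) and the standard library are available. Lean on these libraries where they do the work, as an engineer would, in place of code of your own. Each camera call takes 0.05 s, during which the arm holds its last target. There are 200 camera calls.

## Task

Make up two table sets from the stock standing along the front of the counter: the short tray gets a salt shaker and a sauce cup, the long tray gets the other salt shaker, the oregano jar and the other sauce cup. In each tray the cup belongs in the large end pocket and the shakers and jar in the smaller pockets, one thing to a pocket, all standing upright and flat on the tray's floor. Leave the glue stick and the kitchen timer where they are, and knock nothing over.

Things in the scene. Friction and masses are not known exactly. Their poses are not given: they have to be found in the camera images.
- short_tray: Short low brown wooden tray, two pockets in a row, 90x157 mm, fixed; brass lug at each end. Walls 5 mm thick, 12 mm high; pocket floors at 4 mm, a cork disc painted at each centre. Origin: centre of the underside; y runs along the row, x across, z up; yaw within 15 degrees of robot axes. Large pocket 80x80 mm inside, centre x 0, y +33.5; smaller 80x62 mm, centre y -42.5.
- long_tray: Long low brown wooden tray, three pockets in a row, 90x224 mm, fixed; brass lug at each end. Walls 5 mm thick, 12 mm high; pocket floors at 4 mm, a cork disc painted at each centre. Origin: centre of the underside; y runs along the row, x across, z up; yaw within 15 degrees of robot axes. Large pocket 80x80 mm inside, centre x 0, y -67; two smaller 80x62 mm, centres y +76 and +9.
- salt_1: Salt shaker: clear round body with salt in it and a pale domed perforated top, standing upright; 44 mm diameter up to 74 mm high, narrowing to the top, 90 mm tall in all, about 100 g; it may lean 2 degrees on its uneven foot. The two salt shakers are alike and interchangeable. Origin: centre of its underside, z up.
- salt_2: Salt shaker: clear round body with salt in it and a pale domed perforated top, standing upright; 44 mm diameter up to 74 mm high, narrowing to the top, 90 mm tall in all, about 100 g; it may lean 2 degrees on its uneven foot. The two salt shakers are alike and interchangeable. Origin: centre of its underside, z up.
- oregano: Oregano jar: round spice jar with a dark brown-black screw cap and a label, standing upright; 44 mm diameter at the cap (top 20 mm), 42 mm below, 105 mm tall, about 110 g. Origin: centre of its underside, z up.
- cup_1: Sauce cup: small empty grey round cup, open at the top, standing upright; 66 mm across the rim, 50 mm across the base, walls sloping evenly, 36 mm tall, about 20 g. The two cups are alike and interchangeable. It can be gripped across the rim from above. Origin: centre of its underside, z up.
- cup_2: Sauce cup: small empty grey round cup, open at the top, standing upright; 66 mm across the rim, 50 mm across the base, walls sloping evenly, 36 mm tall, about 20 g. The two cups are alike and interchangeable. It can be gripped across the rim from above. Origin: centre of its underside, z up.
- glue_stick: Glue stick: plain black upright cylinder with red bands, 36 mm diameter, 86 mm tall; stands loose in the same row as the stock and is to be left alone. Origin: centre of its underside.
- timer: Kitchen timer: white round body, 66 mm diameter, 42 mm tall, with a red grip bar on top; stands loose in the same row as the stock and is to be left alone. Origin: centre of its underside.

How it is judged:
At the end, for the whole second after the job is handed in: Each large pocket holds a cup (within 20 mm across, 16 mm along of centre); the short tray's small pocket a salt shaker, the long tray's two the other shaker and the oregano, either way round (20, 13 mm); all on the pocket floor (underside under 7.5 mm), upright within 0.14 rad, at rest ((((x of cup_1 in the frame of short_tray between -0.02 and 0.02 m and y of cup_1 in the frame of short_tray between 0.0175 and 0.0495 m and z of cup_1 in the frame of short_tray below 0.0075 m) and (x of cup_2 in the frame of long_tray between -0.02 and 0.02 m and y of cup_2 in the frame of long_tray between -0.083 and -0.051 m and z of cup_2 in the frame of long_tray below 0.0075 m)) or ((x of cup_2 in the frame of short_tray between -0.02 and 0.02 m and y of cup_2 in the frame of short_tray between 0.0175 and 0.0495 m and z of cup_2 in the frame of short_tray below 0.0075 m) and (x of cup_1 in the frame of long_tray between -0.02 and 0.02 m and y of cup_1 in the frame of long_tray between -0.083 and -0.051 m and z of cup_1 in the frame of long_tray below 0.0075 m))) and (((x of salt_1 in the frame of short_tray between -0.02 and 0.02 m and y of salt_1 in the frame of short_tray between -0.0555 and -0.0295 m and z of salt_1 in the frame of short_tray below 0.0075 m) and (x of salt_2 in the frame of long_tray between -0.02 and 0.02 m and y of salt_2 in the frame of long_tray between 0.063 and 0.089 m and z of salt_2 in the frame of long_tray below 0.0075 m) and (x of oregano in the frame of long_tray between -0.02 and 0.02 m and y of oregano in the frame of long_tray between -0.004 and 0.022 m and z of oregano in the frame of long_tray below 0.0075 m)) or ((x of salt_1 in the frame of short_tray between -0.02 and 0.02 m and y of salt_1 in the frame of short_tray between -0.0555 and -0.0295 m and z of salt_1 in the frame of short_tray below 0.0075 m) and (x of salt_2 in the frame of long_tray between -0.02 and 0.02 m and y of salt_2 in the frame of long_tray between -0.004 and 0.022 m and z of salt_2 in the frame of long_tray below 0.0075 m) and (x of oregano in the frame of long_tray between -0.02 and 0.02 m and y of oregano in the frame of long_tray between 0.063 and 0.089 m and z of oregano in the frame of long_tray below 0.0075 m)) or ((x of salt_2 in the frame of short_tray between -0.02 and 0.02 m and y of salt_2 in the frame of short_tray between -0.0555 and -0.0295 m and z of salt_2 in the frame of short_tray below 0.0075 m) and (x of salt_1 in the frame of long_tray between -0.02 and 0.02 m and y of salt_1 in the frame of long_tray between 0.063 and 0.089 m and z of salt_1 in the frame of long_tray below 0.0075 m) and (x of oregano in the frame of long_tray between -0.02 and 0.02 m and y of oregano in the frame of long_tray between -0.004 and 0.022 m and z of oregano in the frame of long_tray below 0.0075 m)) or ((x of salt_2 in the frame of short_tray between -0.02 and 0.02 m and y of salt_2 in the frame of short_tray between -0.0555 and -0.0295 m and z of salt_2 in the frame of short_tray below 0.0075 m) and (x of salt_1 in the frame of long_tray between -0.02 and 0.02 m and y of salt_1 in the frame of long_tray between -0.004 and 0.022 m and z of salt_1 in the frame of long_tray below 0.0075 m) and (x of oregano in the frame of long_tray between -0.02 and 0.02 m and y of oregano in the frame of long_tray between 0.063 and 0.089 m and z of oregano in the frame of long_tray below 0.0075 m))) and angle between each of salt_1, salt_2, oregano, cup_1, cup_2's own z axis and vertical below 0.14 rad and linear speed of each of salt_1, salt_2, oregano, cup_1, cup_2 below 0.02 m/s); the robot touches nothing.
It fails at once if the glue stick was shifted by more than 30 mm (distance of glue_stick from where it was at the start of the episode above 0.03 m).
It fails at once if the kitchen timer was shifted by more than 30 mm (distance of timer from where it was at the start of the episode above 0.03 m).
It fails at once if something was knocked over (angle between any of salt_1, salt_2, oregano, cup_1, cup_2, glue_stick, timer's own z axis and vertical above 0.9 rad).
It also fails if it takes over 112 s, if anything falls off the work surface, if the arm or the gripper's body presses on something with over 40 N, if the wrist force passes 120 N, or if a joint passes its speed limit or range.

## Working session

There is one attempt and no reset: what is moved stays moved. The work goes in short steps, Python scripts to look and compute and a shell command to move; the robot and the scene stay as the last step left them, time stands still between calls to the robot, and variables do not carry over. Pictures are saved under pics/ and viewed, about 12 in all and at most 16, crops included, and the job is handed in when it is done.

```bash
ls; mkdir -p pics
cat > h.py <<'E'
import numpy as np, cv2
from cell import r
from scipy.spatial.transform import Rotation as R
def cam(n, st=None):
    m=r.camera_model(n); f=200/np.tan(np.radians(m["vfov"])/2)
    K=np.array([[f,0,m["cx"]],[0,f,m["cy"]],[0,0,1]]); d=np.array(m["dist"],float)
    if "hand_eye" in m:
        st=st or r.get_state(); T=np.eye(4); T[:3,:3]=R.from_rotvec(st["tcp_rot"]).as_matrix(); T[:3,3]=st["tcp_pos"]
        W=T@np.array(m["hand_eye"])
    else:
        W=np.eye(4); Rm=R.from_rotvec(np.ravel(m["rvec"])).as_matrix(); W[:3,:3]=Rm.T; W[:3,3]=-Rm.T@np.ravel(m["tvec"])
    return K,d,W
def ray(c,uv,z):
    K,d,W=c; p=cv2.undistortPoints(np.array(uv,float).reshape(-1,1,2),K,d).reshape(-1,2)
    v=np.c_[p,np.ones(len(p))]@W[:3,:3].T; o=W[:3,3]
    return o+v*((z-o[2])/v[:,2])[:,None]
def proj(c,X):
    K,d,W=c; V=np.linalg.inv(W); return cv2.projectPoints(np.array(X,float).reshape(-1,1,3),cv2.Rodrigues(V[:3,:3])[0],V[:3,3],K,d)[0].reshape(-1,2)
def cloud(c,dep):
    K,d,W=c; vv,uu=np.mgrid[:400,:640]
    p=cv2.undistortPoints(np.c_[uu.ravel(),vv.ravel()].astype(float).reshape(-1,1,2),K,d).reshape(-1,2)
    q=np.c_[p,np.ones(len(p))]*dep.reshape(-1,1)
    return (q@W[:3,:3].T+W[:3,3]).reshape(400,640,3)
def snap(n,name=None):
    st=r.get_state(); c=cam(n,st); p,d=r.capture(n)
    if name: cv2.imwrite(f"pics/{name}.png",p[:,:,::-1]); np.savez(f"pics/{name}.npz",p=p,d=d,K=c[0],dist=c[1],W=c[2])
    return c,p,d
def load(name):
    z=np.load(f"pics/{name}.npz"); return (z["K"],z["dist"],z["W"]),z["p"],z["d"]
E
python3 - <<'E'
from h import *
for n in("scene","side","wrist"):
    c,p,d=snap(n,n+"0"); print(n,c[2][:3,3].round(3),c[2][:3,2].round(2),c[0][0,0],c[1])
s=r.get_state(); print(s["tcp_pos"],R.from_rotvec(s["tcp_rot"]).as_matrix().round(2),s["grip_width"],r.pinch_z,s["t"])
E
```

```text
pics
scene [-0.294  0.641  0.583] [ 0.68 -0.56 -0.47] 393.85875102065353 [-0.0483282  0.         0.         0.         0.       ]
side [ 0.479 -0.744  0.698] [ 0.03  0.74 -0.67] 384.5178632870355 [-0.02382708  0.          0.          0.          0.        ]
wrist [ 0.216 -0.591  0.386] [-0.25 -0.06 -0.97] 287.2441066514417 [-0.05284207  0.          0.          0.          0.        ]
[ 0.14600177 -0.6074105   0.21347113] [[-0.97 -0.    0.23]
 [-0.23  0.   -0.97]
 [-0.   -1.   -0.  ]] 1.0013330021409526 0.0188 0.15
```

View pics/scene0.png

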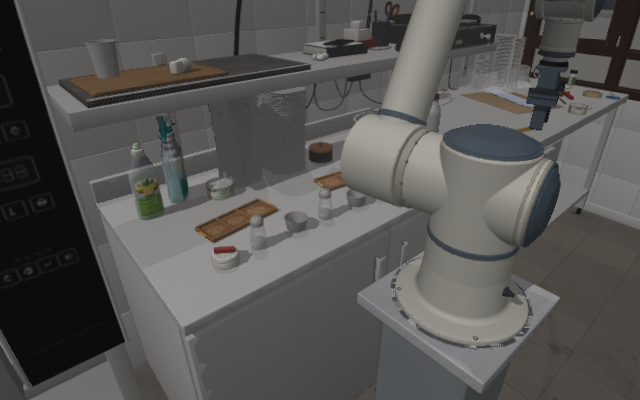

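View pics/side0.png

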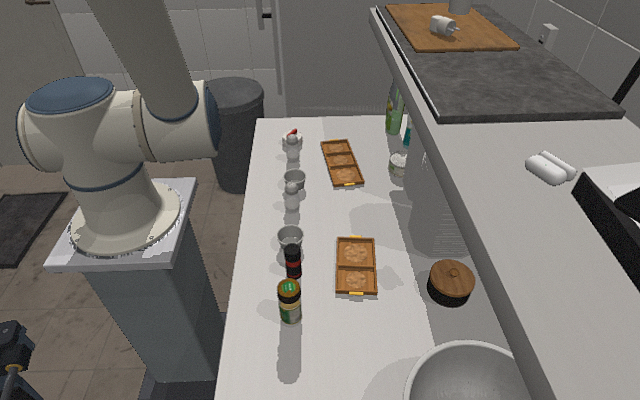

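Scene view: timer (225,257), salt (258,232), cup (296,222), salt (325,205) and cup (357,198). Side view, far to near: timer (292,138), salt (292,152), cup (295,178), salt (291,195), cup (290,238), glue stick (293,262) and oregano (289,300). The long tray is at (341,162) and the short tray at (356,266). A shelf overhangs behind them. Next I measure these from depth.

```bash
cat > m.py <<'E'
from h import *
c,p,d=load("side0"); X=cloud(c,d); ok=d>0
Z=X[:,:,2]
m=(ok&(Z>0.012)&(Z<0.12)&(X[:,:,0]>0.2)&(X[:,:,0]<0.95)&(X[:,:,1]>-.6)&(X[:,:,1]<.7)).astype(np.uint8)
n,l,s,ce=cv2.connectedComponentsWithStats(m)
for i in range(1,n):
    if s[i,4]<60: continue
    q=X[l==i]; print(ce[i].round(),s[i,4],"x",np.percentile(q[:,0],[2,98]).round(3),"y",np.percentile(q[:,1],[2,98]).round(3),"z",np.percentile(q[:,2],[98]).round(3))
# trays: brown mask
hsv=cv2.cvtColor(p,cv2.COLOR_RGB2HSV)
b=(ok&(hsv[:,:,0]<22)&(hsv[:,:,1]>90)&(Z<0.03)&(Z>-.02)).astype(np.uint8); b=cv2.morphologyEx(b,cv2.MORPH_CLOSE,np.ones((5,5)))
n,l,s,ce=cv2.connectedComponentsWithStats(b)
for i in range(1,n):
    if s[i,4]<400: continue
    cn=cv2.findContours((l==i).astype(np.uint8),0,2)[0][0].reshape(-1,2)
    g=ray(c,cn,0.012)[:,:2]; rc=cv2.minAreaRect((g*1000).astype(np.float32)); print(ce[i],s[i,4],rc)
S=(ok&(Z>0.2)&(X[:,:,0]>.5)); q=X[S]; print("shelf x",np.percentile(q[:,0],[0,1,5]),"z",np.percentile(q[:,2],[1,5,50]))
Sh=X[150:250,420:560]; print(Sh[60,60],X[60,415],X[200,480],X[300,540])
E
python3 m.py
```

```text
[344.  91.] 3477 x [0.401 0.786] y [0.342 0.58 ] z [0.118]
[424. 209.] 2973 x [0.722 0.823] y [-0.186  0.268] z [0.116]
[292. 143.] 460 x [0.403 0.458] y [0.203 0.338] z [0.089]
[293. 189.] 641 x [0.412 0.467] y [-0.02   0.129] z [0.089]
[291. 249.] 834 x [0.403 0.458] y [-0.228 -0.094] z [0.087]
[451. 282.] 1728 x [0.726 0.809] y [-0.317 -0.234] z [0.066]
[337. 279.] 60 x [0.528 0.551] y [-0.269 -0.196] z [0.015]
[289. 301.] 979 x [0.414 0.455] y [-0.344 -0.305] z [0.108]
[466. 373.] 5965 x [0.62  0.808] y [-0.517 -0.449] z [0.112]
[341.35431918 162.84992679] 1366 ((578.322998046875, 196.4661102294922), (88.85791015625, 239.83773803710938), 6.945555686950684)
[355.59102902 265.79507476] 2274 ((579.423828125, -196.20213317871094), (171.4534912109375, 88.3249740600586), 83.9690170288086)
shelf x [0.50000673 0.55147845 0.68479517] z [0.22666452 0.32085831 0.3530574 ]
[ 0.70212114 -0.38977399  0.35235928] [0.71879681 0.06564518 0.36812323] [ 0.70883513 -0.37082471  0.35263839] [ 0.71617144 -0.52883434  0.35374046]
```

View pics/wrist0.png

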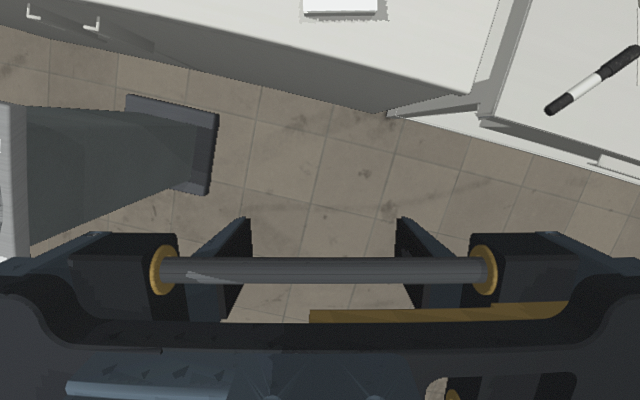

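The wrist view shows the fingers over the floor in front of the counter, at the bottom of the frame around (320,270). There is nothing near them. I'll turn so the jaws open along world x, giving tool x = -y, y = down, z = +x.

```bash
python3 -m crank '[[[0,-0.3,0,-1],[0,-0.3,0,-1],[0,-0.3,0,-1],[0,-0.3,0,-1],[0,-0.3,0,-1],[0,-0.3,0,-1],[0,-0.3,0,-1],[0,-0.3,0,-1]]]' 0 30
python3 -m crank '[[[0,0,0,-1],[0,0,0,-1],[0,0,0,-1],[0,0,0,-1],[0,0,0,-0.8],[0,0,0,0]]]'
python3 - <<'E'
from h import *
s=r.get_state(); print(s["tcp_pos"],R.from_rotvec(s["tcp_rot"]).as_matrix().round(3),s["joint_positions"])
for n in("side","scene"):
    c,p,d=load(n+"0"); X=cloud(c,d)
    def pts(x0,x1,y0,y1,z0,z1):
        q=X.reshape(-1,3); return q[(d.ravel()>0)&(q[:,0]>x0)&(q[:,0]<x1)&(q[:,1]>y0)&(q[:,1]<y1)&(q[:,2]>z0)&(q[:,2]<z1)]
    q=pts(.35,.52,-.4,.4,.02,.12); h,e=np.histogram(q[:,1],np.arange(-.4,.41,.02))
    for i in range(40):
        g=q[(q[:,1]>=e[i])&(q[:,1]<e[i+1])]
        if len(g)>8: print(n,e[i].round(2),len(g),g[:,2].max().round(3),g[:,0].mean().round(3),end="; ")
    print()
E
```

```text
t: 0.82
tcp_pos: [0.1457, -0.6051, 0.2718]
tcp_rot: [-0.949, 1.549, -1.533]
force: [-0.1, 0.3, -0.9]
grip_width: 1.0
t: 1.32
tcp_pos: [0.1456, -0.6052, 0.2727]
tcp_rot: [-1.236, 1.161, -1.149]
force: [-0.5, 0.0, 0.6]
grip_width: 0.999
[ 0.14564922 -0.60515595  0.27266257] [[ 0.072 -0.001  0.997]
 [-0.997  0.009  0.072]
 [-0.009 -1.    -0.001]] [-1.43050873e+00  4.47359757e-01  1.26062106e+00  1.88140854e-06
  1.44284534e+00 -1.50232763e+00]
side -0.36 345 0.108 0.434; side -0.34 448 0.109 0.436; side -0.32 146 0.109 0.434; side -0.24 283 0.089 0.439; side -0.22 171 0.089 0.441; side -0.2 16 0.087 0.439; side -0.16 39 0.04 0.43; side -0.14 27 0.039 0.428; side -0.12 86 0.039 0.428; side -0.1 102 0.039 0.431; side -0.02 336 0.092 0.435; side 0.0 26 0.09 0.435; side 0.06 30 0.038 0.45; side 0.08 20 0.038 0.442; side 0.1 49 0.037 0.438; side 0.12 87 0.038 0.439; side 0.2 252 0.09 0.434; side 0.22 31 0.09 0.436; side 0.3 56 0.045 0.429; side 0.32 54 0.045 0.435; 
scene -0.16 23 0.028 0.439; scene -0.14 45 0.039 0.439; scene -0.12 53 0.04 0.422; scene -0.1 47 0.039 0.426; scene -0.02 54 0.092 0.419; scene 0.0 238 0.094 0.424; scene 0.02 53 0.066 0.431; scene 0.06 75 0.039 0.447; scene 0.08 77 0.04 0.452; scene 0.1 77 0.04 0.437; scene 0.12 52 0.04 0.434; scene 0.2 70 0.091 0.422; scene 0.22 259 0.092 0.421; scene 0.24 113 0.082 0.43; scene 0.28 27 0.039 0.424; scene 0.3 131 0.046 0.417; scene 0.32 178 0.046 0.421; scene 0.34 92 0.046 0.426;
```

```bash
python3 -m crank '[[[-0.95,0,0.95,0.1],[-0.95,0,0.95,0.1],[-0.95,0,0.95,0.1],[-0.95,0,0.95,0.1],[-0.95,0,0.95,0.1],[-0.95,0,0.95,0.1],[-0.95,0,0.95,0.1],[-0.95,0,0.95,0]]]'
python3 -m crank '[[[-0.95,0,0.95,0],[-0.95,0,0.95,0],[-0.95,0,0.95,0],[-0.95,0,0.9,0],[-0.95,0,0.7,0],[0,0,0,0],[0,0,0,0]]]'
python3 - <<'E'
from h import *
c,p,d=snap("wrist","w1"); s=r.get_state(); print(s["tcp_pos"],R.from_rotvec(s["tcp_rot"]).as_matrix().round(3))
E
```

```text
t: 1.98
tcp_pos: [0.333, -0.4068, 0.2718]
tcp_rot: [-1.185, 1.246, -1.23]
force: [0.3, -0.7, 0.1]
grip_width: 0.998
t: 2.57
tcp_pos: [0.4584, -0.2814, 0.2724]
tcp_rot: [-1.174, 1.261, -1.243]
force: [-0.7, 0.7, 0.8]
grip_width: 1.004
[ 0.45816539 -0.28158703  0.27238499] [[-0.061 -0.002  0.998]
 [-0.998  0.012 -0.061]
 [-0.012 -1.    -0.003]]
```

View pics/w1.png

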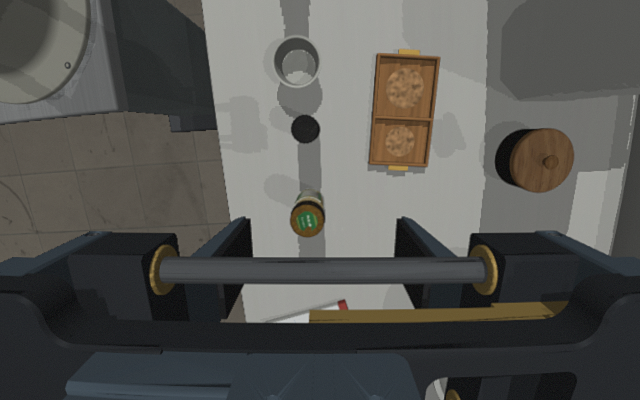

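The wrist view shows the oregano cap at (308,218), glue stick (305,128), cup (297,62), and the short tray from (375,52) to (430,165) with its large pocket at the far (+y) end. Now I measure them.

```bash
cat > t.py <<'E'
from h import *
def tray(name,L):
    c,p,d=load(name); X=cloud(c,d); hsv=cv2.cvtColor(p,cv2.COLOR_RGB2HSV)
    b=((hsv[:,:,0]<22)&(hsv[:,:,1]>80)&(X[:,:,0]>.45)&(X[:,:,0]<.7)&(X[:,:,2]<.04)&(d>0)).astype(np.uint8)
    b=cv2.morphologyEx(cv2.morphologyEx(b,cv2.MORPH_CLOSE,np.ones((5,5))),cv2.MORPH_OPEN,np.ones((15,15)))
    cn=max(cv2.findContours(b,0,2)[0],key=cv2.contourArea).reshape(-1,2)
    g=ray(c,cn,0.010)[:,:2]; (cx,cy),(w,h),a=cv2.minAreaRect((g*1000).astype(np.float32)); a=a if w<h else a-90
    print("tray",cx,cy,w,h,"yaw",a); return cx,cy,a
def rim(name,u,v,rad,z,k=40):
    # depth blob at given height, circle
    c,p,d=load(name); X=cloud(c,d)[v-k:v+k,u-k:u+k].reshape(-1,3); q=X[np.abs(X[:,2]-z)<.006]
    (x,y),rr=cv2.minEnclosingCircle((q[:,:2]*1000).astype(np.float32)); print("rim",u,v,len(q),q[:,:2].mean(0).round(4),"circ",round(x,1),round(y,1),round(rr,1),"zmed",np.median(q[:,2]).round(4))
E
python3 - <<'E'
from t import *
tray("w1",157); rim("w1",308,215,.02,.105,25); rim("w1",305,128,.018,.086,25); rim("w1",297,62,.033,.036,30)
c,p,d=load("w1"); print(ray(c,[[308,221]],.105),ray(c,[[305,128]],.086),ray(c,[[297,62]],.036))
print(ray(c,[[405,88],[401,141]],.004))
E
```

```text
tray 579.9872436523438 -192.75390625 169.687255859375 90.14652252197266 yaw -5.638984680175781
rim 308 215 944 [ 0.436  -0.3188] circ 436.0 -320.0 21.8 zmed 0.1068
rim 305 128 631 [ 0.44   -0.2095] circ 440.1 -210.1 17.6 zmed 0.0869
rim 297 62 578 [ 0.4303 -0.1163] circ 431.7 -121.3 33.7 zmed 0.0367
[[ 0.43694658 -0.32102496  0.105     ]] [[ 0.44032172 -0.20860981  0.086     ]] [[ 0.43269187 -0.12209977  0.036     ]]
[[ 0.58454245 -0.15924526  0.004     ]
 [ 0.57852301 -0.23515945  0.004     ]]
```

```bash
python3 -m crank '[[[0.85,0,-0.4,0],[0.85,0,-0.4,0],[0,0.9,0,0],[0,1,0,0],[0,1,0,0],[0,1,0,0],[0,1,0,0],[0,1,0,0]]]'
python3 -m crank '[[[0,1,0,0],[0,1,0,0],[0,0.8,0,0],[0,0.4,0,0],[0,0,0,0]]]'
```

```text
t: 3.28
tcp_pos: [0.4317, -0.3323, 0.1246]
tcp_rot: [-1.163, 1.266, -1.27]
force: [0.6, -0.4, 0.5]
grip_width: 0.999
t: 3.7
tcp_pos: [0.4258, -0.3349, 0.0365]
tcp_rot: [-1.156, 1.283, -1.276]
force: [-0.1, 0.1, 0.2]
grip_width: 1.0
```

```bash
cat > w.py <<'E'
# w.py x y z [yaw_deg]: remaining shift to a world target in crank units
import sys; from h import *
s=r.get_state(); M=R.from_rotvec(s["tcp_rot"]).as_matrix(); a=list(map(float,sys.argv[1:]))
print("t",round(s["t"],2),"tcp",np.round(s["tcp_pos"],4),"units",(M.T@(np.array(a[:3])-s["tcp_pos"])/.025).round(2),"yaw z-axis",np.degrees(np.arctan2(M[1,2],M[0,2])).round(1),"tilt",M[:2,1].round(3),"grip",round(s["grip_width"],3),"F",np.round(s["force"],1))
E
python3 -m crank '[[[-0.6,-0.2,0.35,0],[0,0,0,0]]]'; python3 w.py .436 -.3205 .041
```

```text
t: 3.87
tcp_pos: [0.4343, -0.3221, 0.0413]
tcp_rot: [-1.154, 1.289, -1.279]
force: [0.2, 0.0, 0.2]
grip_width: 1.001
t 3.87 tcp [ 0.4343 -0.3221  0.0413] units [-0.07  0.01  0.06] yaw z-axis -5.9 tilt [-0.001  0.008] grip 1.001 F [0.2 0.  0.2]
```

```bash
python3 -m crank '[[[0,0,0,0],[0,0,0,0],[0,0,0,0],[0,0,0,0],[0,0,0,0],[0,0,0,0],[0,0,0,0]]]' 255 20
python3 -m crank '[[[0,-0.5,0,0],[0,-1,0,0],[0,-1,0,0],[0,-1,0,0],[0,-1,0,0],[0,-1,0,0],[0,-1,0,0],[0,-1,0,0]]]'; python3 w.py .48 .08 .25
```

```text
t: 4.45
tcp_pos: [0.4337, -0.3256, 0.0441]
tcp_rot: [-1.152, 1.289, -1.286]
force: [-0.1, -0.6, -0.1]
grip_width: 0.523
t: 5.12
tcp_pos: [0.4301, -0.3238, 0.2337]
tcp_rot: [-1.153, 1.301, -1.275]
force: [-0.1, -0.1, -0.4]
grip_width: 0.476
t 5.12 tcp [ 0.4301 -0.3238  0.2337] units [-16.28  -0.45   0.23] yaw z-axis -6.2 tilt [-0.008  0.013] grip 0.476 F [-0.1 -0.1 -0.4]
```

```bash
python3 -m crank '[[[-1,0,0,0],[-1,0,0,0],[-1,0,0,0],[-1,0,0,0],[-1,0,0,0],[-1,0,0,0],[-1,0,0,0],[-1,0,0,0]]]'
python3 -m crank '[[[-1,0,0,0],[-1,0,0,0],[-1,0,0,0],[-1,0,0,0],[-1,0,0,0],[-1,0,0,0],[-1,0,0,0],[-1,0,0,0]]]'
python3 -m crank '[[[0,0,0,0]]]'
python3 - <<'E'
from t import *
snap("wrist","w2"); tray("w2",224)
E
python3 w.py .48 .08 .25
```

```text
t: 5.78
tcp_pos: [0.4534, -0.1232, 0.2415]
tcp_rot: [-1.149, 1.296, -1.289]
force: [0.5, -0.5, -1.3]
grip_width: 0.48
t: 6.45
tcp_pos: [0.4742, 0.0858, 0.2423]
tcp_rot: [-1.15, 1.297, -1.289]
force: [0.1, -0.8, -1.4]
grip_width: 0.478
t: 6.53
tcp_pos: [0.4742, 0.0892, 0.2422]
tcp_rot: [-1.15, 1.296, -1.286]
force: [-0.9, -0.6, -0.7]
grip_width: 0.482
tray 580.0655517578125 200.2681427001953 90.26264190673828 233.6417694091797 yaw 7.133303642272949
t 6.58 tcp [0.474  0.0878 0.2421] units [ 0.28 -0.32  0.27] yaw z-axis -6.4 tilt [-0.002  0.006] grip 0.48 F [ 0.3 -0.6 -1.3]
```

View pics/w2.png

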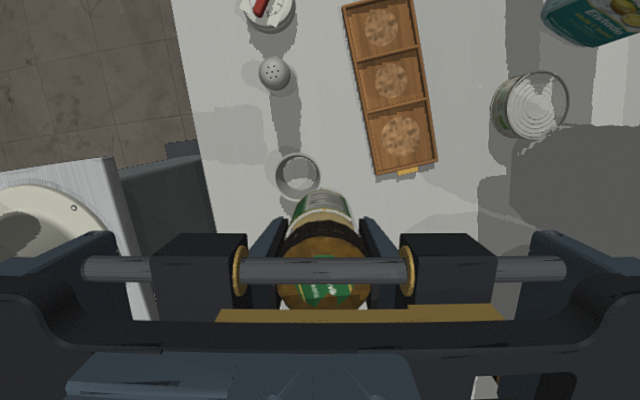

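The view shows the jar held between the fingers. The long tray's cork discs are at (385,28), (390,79) and (402,135), a cup at (297,174), salt at (275,72), and the timer at (268,8).

Run:
```python
from t import *
c,p,d=load("w2"); g=ray(c,[[385,28],[390,79],[402,135]],.004); print(g.round(4),np.diff(g,axis=0).round(4))
o=np.array([.580,.200]);a=np.radians(7.1)
for y in(76,9,-67): print(y,(o+y/1000*np.array([-np.sin(a),np.cos(a)])).round(4))
rim("w2",297,174,.033,.036,32); rim("w2",275,72,.02,.085,25)
print(ray(c,[[297,174]],.036),ray(c,[[275,72]],.088))
```

```text
[[0.5764 0.2776 0.004 ]
 [0.5787 0.2137 0.004 ]
 [0.5909 0.138  0.004 ]] [[ 0.0022 -0.0639  0.    ]
 [ 0.0122 -0.0757  0.    ]]
76 [0.5706 0.2754]
9 [0.5789 0.2089]
-67 [0.5883 0.1335]
rim 297 174 432 [0.4363 0.1031] circ 441.4 100.7 33.0 zmed 0.0368
rim 275 72 764 [0.436  0.2231] circ 434.9 224.0 17.3 zmed 0.0878
[[0.44086417 0.10415574 0.036     ]] [[0.4377667  0.22318918 0.088     ]]
```

```bash
python3 w.py .573 .277 .2
```

```text
t 6.58 tcp [0.474  0.0878 0.2421] units [-7.96  1.72  3.09] yaw z-axis -6.4 tilt [-0.002  0.006] grip 0.48 F [ 0.3 -0.6 -1.3]
```

```bash
python3 -m crank '[[[-1,0.2,0.4,0],[-1,0.2,0.4,0],[-1,0.2,0.4,0],[-1,0.2,0.4,0],[-1,0.2,0.4,0],[-1,0.2,0.4,0],[-1,0.2,0.4,0],[-0.9,0.2,0.3,0]]]'
python3 -m crank '[[[0,0,0,0],[0,0,0,0]]]';python3 w.py .573 .277 .1
```

```text
t: 7.25
tcp_pos: [0.5757, 0.2744, 0.2011]
tcp_rot: [-1.152, 1.299, -1.293]
force: [-0.5, -0.8, -1.0]
grip_width: 0.477
t: 7.42
tcp_pos: [0.577, 0.2764, 0.1989]
tcp_rot: [-1.154, 1.298, -1.291]
force: [-0.3, -0.4, -0.6]
grip_width: 0.48
t 7.42 tcp [0.577  0.2764 0.1989] units [-0.    3.96 -0.15] yaw z-axis -6.7 tilt [-0.004  0.002] grip 0.48 F [-0.3 -0.4 -0.6]
```

```bash
python3 -m crank '[[[0,0.8,-0.15,0],[0,1,0,0],[0,1,0,0],[0,1,0,0],[0,1,0,0],[0,0.6,0,0],[0,0,0,0]]]';python3 w.py .573 .277 .049
```

```text
t: 8.0
tcp_pos: [0.5737, 0.2685, 0.0616]
tcp_rot: [-1.15, 1.299, -1.296]
force: [-0.9, 0.6, -0.3]
grip_width: 0.476
t 8.0 tcp [0.5737 0.2685 0.0616] units [-0.33  0.5  -0.07] yaw z-axis -6.9 tilt [-0.001  0.001] grip 0.476 F [-0.9  0.6 -0.3]
```

```bash
python3 -m crank '[[[-0.3,0.2,0,0],[-0.1,0.2,0,0],[0,0.1,0,0],[0,0,0,0]]]';python3 w.py .573 .277 .049
```

```text
t: 8.33
tcp_pos: [0.5762, 0.2774, 0.0523]
tcp_rot: [-1.147, 1.299, -1.298]
force: [-0.0, 0.4, -0.8]
grip_width: 0.482
t 8.33 tcp [0.5762 0.2774 0.0523] units [ 0.03  0.13 -0.12] yaw z-axis -7.0 tilt [0.001 0.002] grip 0.482 F [-0.   0.4 -0.8]
```

```bash
python3 -m crank '[[[0,0.1,0,0],[0,0.08,0,0],[0,0.08,0,0],[0,0,0,0]]]';python3 w.py .573 .277 .049
```

```text
t: 8.67
tcp_pos: [0.5775, 0.2784, 0.0521]
tcp_rot: [-1.142, 1.296, -1.298]
force: [-0.6, -0.6, -1.2]
grip_width: 0.48
t 8.67 tcp [0.5775 0.2784 0.0521] units [ 0.08  0.12 -0.17] yaw z-axis -7.0 tilt [0.006 0.004] grip 0.48 F [-0.6 -0.6 -1.2]
```

```bash
python3 -m crank '[[[0,0.25,-0.1,0],[0,0,0,0]]]';python3 w.py .573 .277 .049
```

```text
t: 8.83
tcp_pos: [0.578, 0.2796, 0.0489]
tcp_rot: [-1.134, 1.291, -1.299]
force: [0.1, -0.9, -1.7]
grip_width: 0.478
t 8.83 tcp [0.578  0.2796 0.0489] units [ 0.13 -0.01 -0.19] yaw z-axis -7.0 tilt [0.014 0.006] grip 0.478 F [ 0.1 -0.9 -1.7]
```

```bash
python3 -m crank '[[[0,0.1,0,0],[0,0,0,0],[0,0,0,0],[0,0,0,0],[0,0,0,0],[0,0,0,0]]]' 0
python3 -m crank '[[[0,-0.6,0,0],[0,-1,0,0],[0,-1,0,0],[0,-1,0,0],[0,-1,0,0],[0,-1,0,0],[0,-1,0,0],[0,0,0,0]]]'; python3 w.py .436 .2235 .2
```

```text
t: 9.33
tcp_pos: [0.5788, 0.2801, 0.0464]
tcp_rot: [-1.132, 1.29, -1.3]
force: [0.4, 0.1, -0.7]
grip_width: 0.885
t: 10.0
tcp_pos: [0.5744, 0.2784, 0.2162]
tcp_rot: [-1.139, 1.293, -1.299]
force: [1.1, 0.2, 1.0]
grip_width: 0.999
t 10.0 tcp [0.5744 0.2784 0.2162] units [ 2.85  0.59 -5.24] yaw z-axis -7.0 tilt [0.01  0.004] grip 0.999 F [1.1 0.2 1. ]
```

```bash
python3 -m crank '[[[0.5,0,-0.9,0],[0.5,0,-0.9,0],[0.5,0.2,-0.9,0],[0.5,0.2,-0.9,0],[0.5,0.2,-0.9,0],[0.4,0.2,-0.8,0],[0,0,0,0]]]'
python3 w.py .436 .2235 .1
```

```text
t: 10.58
tcp_pos: [0.429, 0.2204, 0.1933]
tcp_rot: [-1.135, 1.291, -1.299]
force: [0.4, 0.6, 0.2]
grip_width: 1.002
t 10.58 tcp [0.429  0.2204 0.1933] units [-0.13  3.74  0.22] yaw z-axis -7.0 tilt [0.013 0.006] grip 1.002 F [0.4 0.6 0.2]
```

```bash
python3 -m crank '[[[-0.2,0.9,0.25,0],[-0.05,1,0,0],[-0.05,1,0,0],[-0.05,1,0,0],[-0.05,1,0,0],[-0.05,1,0,0],[0,0.4,0,0],[0,0,0,0]]]';python3 w.py .436 .2235 .031
```

```text
t: 11.25
tcp_pos: [0.4425, 0.2335, 0.0304]
tcp_rot: [-1.127, 1.288, -1.3]
force: [-1.2, -0.9, 0.2]
grip_width: 1.002
t 11.25 tcp [0.4425 0.2335 0.0304] units [ 0.43 -0.03 -0.21] yaw z-axis -7.0 tilt [0.02  0.008] grip 1.002 F [-1.2 -0.9  0.2]
```

```bash
python3 -m crank '[[[0.45,0,-0.2,0],[0,0,0,0]]]'; python3 -m crank '[[[0,0,0,0],[0,0,0,0],[0,0,0,0],[0,0,0,0],[0,0,0,0],[0,0,0,0],[0,0,0,0],[0,0,0,0]]]' 255 20;python3 w.py .436 .2235 .031
python3 -m crank '[[[0,-0.5,0,0],[0,-1,0,0],[0,-1,0,0],[0,-1,0,0],[0,-1,0,0],[0,-1,0,0],[0,0,0,0]]]'; python3 w.py .578 .2125 .16
```

```text
t: 11.42
tcp_pos: [0.4363, 0.223, 0.0295]
tcp_rot: [-1.129, 1.288, -1.3]
force: [0.1, 0.0, -0.5]
grip_width: 0.999
t: 12.08
tcp_pos: [0.4396, 0.2251, 0.0326]
tcp_rot: [-1.123, 1.286, -1.3]
force: [-1.4, 0.6, 1.7]
grip_width: 0.45
t 12.08 tcp [0.4396 0.2251 0.0326] units [ 0.08  0.06 -0.14] yaw z-axis -7.0 tilt [0.025 0.01 ] grip 0.45 F [-1.4  0.6  1.7]
t: 12.67
tcp_pos: [0.4345, 0.2231, 0.1743]
tcp_rot: [-1.129, 1.288, -1.3]
force: [0.7, 0.5, 0.1]
grip_width: 0.439
t 12.67 tcp [0.4345 0.2231 0.1743] units [-0.27  0.68  5.74] yaw z-axis -7.0 tilt [0.019 0.008] grip 0.439 F [0.7 0.5 0.1]
```

```bash
python3 -m crank '[[[0,0,0.8,0],[0,0,1,0],[0,0,1,0],[0,0,1,0],[0,0,1,0],[-0.2,0,0.8,0],[0,0,0,0]]]'; python3 w.py .578 .2125 .1; python3 -c "
from h import *
snap('wrist','w3')"
```

```text
t: 13.25
tcp_pos: [0.5782, 0.2101, 0.1761]
tcp_rot: [-1.129, 1.287, -1.299]
force: [-0.8, -0.7, -1.8]
grip_width: 0.433
t 13.25 tcp [0.5782 0.2101 0.1761] units [-0.06  3.04 -0.07] yaw z-axis -6.9 tilt [0.02  0.008] grip 0.433 F [-0.8 -0.7 -1.8]
```

View pics/w3.png

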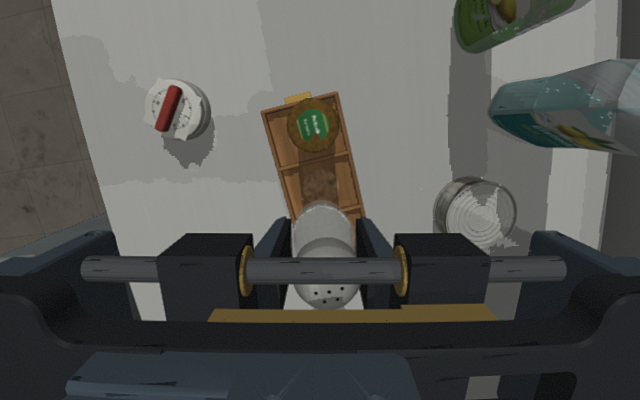

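The oregano stands upright in the far pocket, with its cap at (315,124). The salt is held with its top at (327,285), above the middle pocket. I'll check from depth that it hasn't slipped.

```bash
python3 - <<'E'
from t import *
c,p,d=load("w3"); X=cloud(c,d); s=r.get_state()["tcp_pos"]
q=X[284:306,305:350].reshape(-1,3); print("top rel tcp",np.percentile(q[:,2],[50,90,98])-s[2], q[:,:2].mean(0)-s[:2])
rim("w3",315,124,.022,.109,35)
b=X[205:235,305:340]; print("body", (b[::6,17]-np.array(s)).round(4))
E
python3 -m crank '[[[-0.2,0.8,0,0],[-0.05,1,0,0],[-0.05,1,0,0],[-0.05,1,0,0],[-0.05,0.7,0,0],[0,0.2,0,0],[0,0,0,0]]]';python3 w.py .578 .2125 .037
```

```text
top rel tcp [0.0575314  0.05867697 0.05924981] [ 0.00241113 -0.00650793]
rim 315 124 2220 [0.5802 0.2839] circ 580.1 283.8 21.6 zmed 0.1109
body [[ 0.0044  0.0227 -0.0048]
 [ 0.0041  0.0217  0.0053]
 [ 0.0038  0.0203  0.0131]
 [ 0.0036  0.019   0.0204]
 [ 0.0033  0.0179  0.027 ]]
t: 13.88
tcp_pos: [0.573, 0.2208, 0.0522]
tcp_rot: [-1.135, 1.29, -1.297]
force: [0.4, -0.3, -1.0]
grip_width: 0.437
t 13.88 tcp [0.573  0.2208 0.0522] units [0.31 0.61 0.23] yaw z-axis -6.8 tilt [0.014 0.007] grip 0.437 F [ 0.4 -0.3 -1. ]
```

```bash
python3 -m crank '[[[0.3,0.3,0.2,0],[0.1,0.3,0.1,0],[0,0,0,0]]]';python3 w.py .578 .2125 .037
```

```text
t: 14.13
tcp_pos: [0.5797, 0.2093, 0.0381]
tcp_rot: [-1.134, 1.288, -1.296]
force: [-0.7, -0.4, -1.1]
grip_width: 0.439
t 14.13 tcp [0.5797 0.2093 0.0381] units [-0.12  0.04 -0.08] yaw z-axis -6.8 tilt [0.015 0.007] grip 0.439 F [-0.7 -0.4 -1.1]
```

```bash
python3 -m crank '[[[-0.1,0.1,0,0],[0,0.05,0,0],[0,0,0,0]]]'; python3 -m crank '[[[0,0,0,0],[0,0,0,0],[0,0,0,0],[0,0,0,0],[0,0,0,0]]]' 0
python3 -m crank '[[[0,-0.6,0,0],[0,-1,0,0],[0,-1,0,0],[0,-1,0,0],[0,-1,0,0],[0,0,0,0]]]'; python3 w.py .440 .102 .1
```

```text
t: 14.38
tcp_pos: [0.5809, 0.2112, 0.0368]
tcp_rot: [-1.132, 1.288, -1.298]
force: [0.0, 0.9, -1.1]
grip_width: 0.434
t: 14.8
tcp_pos: [0.5826, 0.212, 0.0388]
tcp_rot: [-1.128, 1.286, -1.299]
force: [-0.3, 0.6, 0.3]
grip_width: 0.773
t: 15.3
tcp_pos: [0.579, 0.2108, 0.1566]
tcp_rot: [-1.132, 1.288, -1.298]
force: [1.0, -1.0, 0.3]
grip_width: 0.995
t 15.3 tcp [0.579  0.2108 0.1566] units [ 5.01  2.14 -5.04] yaw z-axis -6.9 tilt [0.017 0.007] grip 0.995 F [ 1.  -1.   0.3]
```

```bash
python3 -m crank '[[[0.9,0,-0.9,0],[0.9,0.3,-0.9,0],[0.9,0.4,-0.9,0],[0.9,0.3,-0.9,0],[0.9,0.2,-0.9,0],[0.4,0,-0.4,0],[0,0,0,0]]]';  python3 w.py .440 .102 .018
python3 - <<'E'
from t import *
snap("wrist","w4"); rim("w2",297,174,.033,.036,32)
E
```

```text
t: 15.88
tcp_pos: [0.4391, 0.1018, 0.1226]
tcp_rot: [-1.126, 1.283, -1.298]
force: [0.9, 0.3, -0.3]
grip_width: 1.002
t 15.88 tcp [0.4391 0.1018 0.1226] units [ 0.04  4.18 -0.06] yaw z-axis -6.7 tilt [0.024 0.01 ] grip 1.002 F [ 0.9  0.3 -0.3]
rim 297 174 432 [0.4363 0.1031] circ 441.4 100.7 33.0 zmed 0.0368
```

View pics/w4.png

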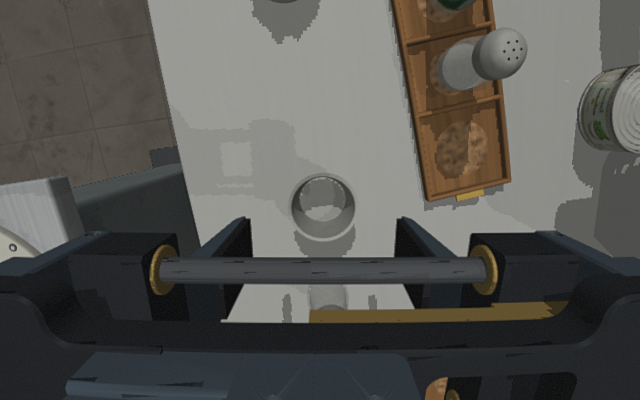

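The salt stands in the middle pocket (500,52). The cup rim is at (324,207), midway between the fingers, and the large-pocket cork is at (461,149).

```bash
python3 - <<'E'
from t import *
c,p,d=load("w4"); print(ray(c,[[324,207]],.036),ray(c,[[461,149]],.004)); rim("w4",324,207,.033,.036,35)
# pocket inner corners
print(ray(c,[[430,200],[511,182]],.012))
E
python3 -m crank '[[[-0.05,0.9,0,0],[-0.05,1,-0.05,0],[-0.05,1,-0.05,0],[-0.05,0.7,-0.05,0],[0,0,0,0]]]';  python3 w.py .440 .102 .018
```

```text
[[0.44208452 0.10073584 0.036     ]] [[0.58851056 0.13592786 0.004     ]]
rim 324 207 1068 [0.4414 0.0964] circ 441.4 100.5 33.1 zmed 0.0368
[[0.55151033 0.08818713 0.012     ]
 [0.63825819 0.09698261 0.012     ]]
t: 16.35
tcp_pos: [0.4486, 0.1116, 0.0312]
tcp_rot: [-1.114, 1.275, -1.302]
force: [-1.0, 0.4, 0.3]
grip_width: 1.002
t 16.35 tcp [0.4486 0.1116 0.0312] units [ 0.43  0.51 -0.32] yaw z-axis -6.8 tilt [0.037 0.011] grip 1.002 F [-1.   0.4  0.3]
```

```bash
python3 -m crank '[[[0.4,0,-0.3,0],[0.1,0.4,0,0],[0,0,0,0]]]';  python3 w.py .4415 .1006 .018
```

```text
t: 16.6
tcp_pos: [0.4422, 0.1007, 0.0212]
tcp_rot: [-1.114, 1.272, -1.301]
force: [0.3, 0.8, 0.4]
grip_width: 1.0
t 16.6 tcp [0.4422 0.1007 0.0212] units [ 0.01  0.13 -0.03] yaw z-axis -6.7 tilt [0.039 0.012] grip 1.0 F [0.3 0.8 0.4]
```

```bash
python3 -m crank '[[[0,0,0,0],[0,0,0,0],[0,0,0,0],[0,0,0,0],[0,0,0,0],[0,0,0,0],[0,0,0,0],[0,0,0,0]]]' 255 8;  python3 w.py .4415 .1006 .018
python3 -m crank '[[[0,-0.4,0,0],[0,-0.8,0,0],[0,-1,0,0],[0,-1,0,0],[0,0,0,0]]]';  python3 w.py .5885 .1365 .1
```

```text
t: 17.27
tcp_pos: [0.4447, 0.1009, 0.0254]
tcp_rot: [-1.109, 1.268, -1.303]
force: [-0.5, -0.0, -0.5]
grip_width: 0.702
t 17.27 tcp [0.4447 0.1009 0.0254] units [ 0.03  0.29 -0.14] yaw z-axis -6.7 tilt [0.045 0.012] grip 0.702 F [-0.5 -0.  -0.5]
t: 17.68
tcp_pos: [0.4395, 0.0998, 0.1071]
tcp_rot: [-1.113, 1.271, -1.301]
force: [1.0, -0.4, 0.1]
grip_width: 0.704
t 17.68 tcp [0.4395 0.0998 0.1071] units [-2.14  0.54  5.73] yaw z-axis -6.7 tilt [0.039 0.012] grip 0.704 F [ 1.  -0.4  0.1]
```

```bash
python3 -m crank '[[[-0.3,0,0.9,0],[-0.3,0,1,0],[-0.3,0,1,0],[-0.3,0,1,0],[-0.3,0,1,0],[-0.5,0,0.7,0],[0,0,0,0]]]'; python3 w.py .5885 .1365 .06; python3 -c "
from h import *
snap('wrist','w5')"
```

```text
t: 18.27
tcp_pos: [0.5881, 0.1345, 0.1134]
tcp_rot: [-1.113, 1.272, -1.301]
force: [-1.9, 0.1, -0.5]
grip_width: 0.706
t 18.27 tcp [0.5881 0.1345 0.1134] units [-0.05  2.14 -0.07] yaw z-axis -6.7 tilt [0.039 0.012] grip 0.706 F [-1.9  0.1 -0.5]
```

View pics/w5.png

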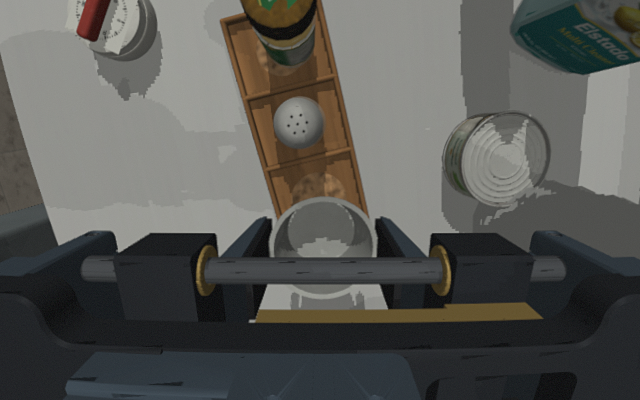

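The cup is held at (323,248) over the large pocket, and the salt (298,122) and oregano look upright in their pockets.

```bash
python3 -m crank '[[[0,0.9,0,0],[0,0.9,0,0],[0,0.4,0,0],[0,0,0,0]]]'; python3 w.py .5885 .1365 .03
```

```text
t: 18.65
tcp_pos: [0.5854, 0.1337, 0.0557]
tcp_rot: [-1.117, 1.273, -1.3]
force: [-0.8, 0.6, -0.5]
grip_width: 0.705
t 18.65 tcp [0.5854 0.1337 0.0557] units [-0.11  1.03  0.08] yaw z-axis -6.6 tilt [0.035 0.011] grip 0.705 F [-0.8  0.6 -0.5]
```

```bash
python3 -m crank '[[[-0.1,0.5,0.1,0],[0,0.4,0,0],[0,0,0,0]]]'; python3 w.py .5885 .1365 .03
```

```text
t: 18.9
tcp_pos: [0.5881, 0.136, 0.0325]
tcp_rot: [-1.118, 1.274, -1.3]
force: [-0.2, -0.3, -0.5]
grip_width: 0.705
t 18.9 tcp [0.5881 0.136  0.0325] units [-0.02  0.1   0.01] yaw z-axis -6.6 tilt [0.035 0.011] grip 0.705 F [-0.2 -0.3 -0.5]
```

```bash
python3 -m crank '[[[0,0.2,0,0],[0,0,0,0]]]'; python3 -m crank '[[[0,0.05,0,0],[0,0,0,0],[0,0,0,0],[0,0,0,0],[0,0,0,0]]]' 0
python3 -m crank '[[[0,-0.6,0,0],[0,-1,0,0],[0,-1,0,0],[0,-1,0,0],[0,-1,0,0],[0,0,0,0]]]'; python3 w.py .435 0 .13
```

```text
t: 19.07
tcp_pos: [0.5887, 0.1361, 0.0275]
tcp_rot: [-1.117, 1.273, -1.3]
force: [-0.6, 0.7, -0.3]
grip_width: 0.706
t: 19.48
tcp_pos: [0.5895, 0.1362, 0.0275]
tcp_rot: [-1.115, 1.272, -1.301]
force: [-0.3, -1.0, 0.9]
grip_width: 0.994
t: 19.98
tcp_pos: [0.5838, 0.1346, 0.1464]
tcp_rot: [-1.118, 1.274, -1.3]
force: [0.7, 0.4, 0.3]
grip_width: 0.997
t 19.98 tcp [0.5838 0.1346 0.1464] units [ 6.04  0.4  -5.31] yaw z-axis -6.6 tilt [0.034 0.011] grip 0.997 F [0.7 0.4 0.3]
```

```bash
python3 -m crank '[[[0.9,0,-0.8,0],[0.9,0,-0.8,0],[0.9,0,-0.8,0],[0.9,0,-0.8,0],[0.9,0,-0.8,0],[0.9,0,-0.8,0],[0.9,0,-0.4,0],[0.9,0,0,0]]]';python3 -m crank '[[[0,0,0,0]]]'
python3 - <<'E'
from t import *
c,p,d=snap("wrist","w6"); X=cloud(c,d); q=X.reshape(-1,3)
for z0,z1,y0 in((.075,.1,-.06),(.03,.042,-.2)):
    m=(d.ravel()>0)&(q[:,2]>z0)&(q[:,2]<z1)&(q[:,0]>.38)&(q[:,0]<.49)&(q[:,1]>y0)&(q[:,1]<.06); g=q[m]
    if len(g): print(m.sum(),cv2.minEnclosingCircle((g[:,:2]*1000).astype(np.float32)),g.mean(0),np.argwhere(m.reshape(400,640)).mean(0))
E
python3 w.py .435 0 .13
```

```text
t: 20.65
tcp_pos: [0.4293, -0.0305, 0.1403]
tcp_rot: [-1.114, 1.265, -1.298]
force: [0.2, 0.5, 0.8]
grip_width: 1.002
t: 20.73
tcp_pos: [0.4285, -0.033, 0.1403]
tcp_rot: [-1.113, 1.265, -1.3]
force: [0.2, 0.1, 0.6]
grip_width: 0.997
1356 ((435.8577880859375, 1.3723055124282837), 17.29035758972168) [0.4355     0.00295351 0.08632962] [172.72271386 323.54572271]
715 ((430.1501159667969, -64.69255828857422), 89.32367706298828) [ 0.43046175 -0.10695488  0.03585878] [265.7034965  327.85454545]
t 20.78 tcp [ 0.4285 -0.0318  0.1403] units [-1.29  0.44  0.1 ] yaw z-axis -6.4 tilt [0.042 0.012] grip 1.0 F [-0.5 -0.2  0.4]
```

View pics/w6.png

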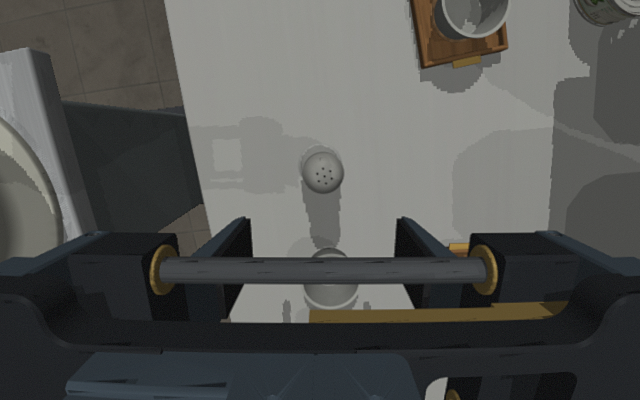

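The salt is at (323,173), world (0.436, 0.002). The cup sits in the long tray's large pocket (472,10).

```bash
python3 -m crank '[[[-0.8,0,0.1,0],[-0.6,0,0,0],[0,0.8,0,0],[0,1,0,0],[0,1,0,0],[0,0.8,0,0],[0,0.3,0,0],[0,0,0,0]]]'; python3 w.py .4357 .002 .031
```

```text
t: 21.45
tcp_pos: [0.4441, 0.0094, 0.041]
tcp_rot: [-1.106, 1.261, -1.303]
force: [-0.1, -0.9, 1.1]
grip_width: 0.995
t 21.45 tcp [0.4441 0.0094 0.041 ] units [ 0.34  0.38 -0.32] yaw z-axis -6.5 tilt [0.051 0.012] grip 0.995 F [-0.1 -0.9  1.1]
```

```bash
python3 -m crank '[[[0.35,0.1,-0.35,0],[0,0.3,0,0],[0,0,0,0]]]'; python3 w.py .4357 .002 .031;python3 -m crank '[[[0,0,0,0],[0,0,0,0],[0,0,0,0],[0,0,0,0],[0,0,0,0],[0,0,0,0],[0,0,0,0],[0,0,0,0]]]' 255 20;python3 w.py .436 .002 .031
python3 -m crank '[[[0,-0.5,0,0],[0,-1,0,0],[0,-1,0,0],[0,-1,0,0],[0,-1,0,0],[0,-1,0,0],[0,0,0,0]]]'; python3 w.py .5785 -.235 .16
```

```text
t: 21.7
tcp_pos: [0.436, 0.0033, 0.0301]
tcp_rot: [-1.106, 1.26, -1.303]
force: [-0.6, 0.3, -0.0]
grip_width: 0.999
t 21.7 tcp [0.436  0.0033 0.0301] units [ 0.05 -0.04 -0.01] yaw z-axis -6.4 tilt [0.051 0.012] grip 0.999 F [-0.6  0.3 -0. ]
t: 22.37
tcp_pos: [0.4387, 0.0043, 0.032]
tcp_rot: [-1.103, 1.256, -1.304]
force: [-0.5, -0.6, 0.0]
grip_width: 0.447
t 22.37 tcp [0.4387 0.0043 0.032 ] units [ 0.1   0.03 -0.1 ] yaw z-axis -6.4 tilt [0.055 0.012] grip 0.447 F [-0.5 -0.6  0. ]
t: 22.95
tcp_pos: [0.429, 0.0026, 0.1741]
tcp_rot: [-1.107, 1.261, -1.302]
force: [1.3, 0.1, -0.5]
grip_width: 0.439
t 22.95 tcp [0.429  0.0026 0.1741] units [8.79 0.74 6.97] yaw z-axis -6.4 tilt [0.05  0.013] grip 0.439 F [ 1.3  0.1 -0.5]
```

```bash
python3 -m crank '[[[0.95,0,0.8,0],[1,0,0.8,0],[1,0,0.8,0],[1,0,0.8,0],[1,0,0.8,0],[1,0,0.8,0],[1,0,0.8,0],[1,0,0.8,0]]]'; python3 -m crank '[[[0.6,0,0.3,0],[0,0,0,0]]]';python3 w.py .5785 -.235 .06
```

```text
t: 23.62
tcp_pos: [0.5663, -0.2173, 0.1765]
tcp_rot: [-1.109, 1.26, -1.296]
force: [0.8, 0.9, 0.0]
grip_width: 0.44
t: 23.78
tcp_pos: [0.5749, -0.2391, 0.1747]
tcp_rot: [-1.108, 1.261, -1.299]
force: [-0.4, -0.0, -0.5]
grip_width: 0.439
t 23.78 tcp [ 0.5749 -0.2391  0.1747] units [-0.09  4.59 -0.09] yaw z-axis -6.3 tilt [0.049 0.014] grip 0.439 F [-0.4 -0.  -0.5]
```

```bash
python3 -m crank '[[[0,0.8,0,0],[0,1,0,0],[0,1,0,0],[0,1,0,0],[0,0.6,0,0],[0,0.2,0,0],[0,0,0,0]]]';python3 w.py .5785 -.235 .038
```

```text
t: 24.37
tcp_pos: [0.5784, -0.2356, 0.052]
tcp_rot: [-1.108, 1.265, -1.298]
force: [1.0, 0.0, -0.2]
grip_width: 0.44
t 24.37 tcp [ 0.5784 -0.2356  0.052 ] units [-0.01  0.56 -0.02] yaw z-axis -6.4 tilt [0.046 0.015] grip 0.44 F [ 1.   0.  -0.2]
```

```bash
python3 -m crank '[[[0,0.35,0,0],[0,0.2,0,0],[0,0,0,0]]]';python3 w.py .5785 -.235 .036
```

```text
t: 24.62
tcp_pos: [0.5794, -0.2349, 0.0386]
tcp_rot: [-1.107, 1.264, -1.299]
force: [-0.7, 0.1, -0.9]
grip_width: 0.441
t 24.62 tcp [ 0.5794 -0.2349  0.0386] units [ 0.01  0.1  -0.04] yaw z-axis -6.4 tilt [0.047 0.015] grip 0.441 F [-0.7  0.1 -0.9]
```

```bash
python3 -m crank '[[[0,0.2,0,0],[0,0,0,0]]]'; python3 -m crank '[[[0,0,0,0],[0,0,0,0],[0,0,0,0],[0,0,0,0],[0,0,0,0]]]' 0
python3 -m crank '[[[0,-0.6,0,0],[0,-1,0,0],[0,-1,0,0],[0,-1,0,0],[0,-1,0,0],[0,0,0,0]]]'; python3 w.py .432 -.121 .11
```

```text
t: 24.78
tcp_pos: [0.5801, -0.2354, 0.0351]
tcp_rot: [-1.107, 1.261, -1.301]
force: [-0.7, -0.1, -0.8]
grip_width: 0.436
t: 25.2
tcp_pos: [0.5815, -0.2362, 0.0368]
tcp_rot: [-1.106, 1.258, -1.304]
force: [-0.1, -0.6, 0.2]
grip_width: 0.776
t: 25.7
tcp_pos: [0.5743, -0.2369, 0.1548]
tcp_rot: [-1.107, 1.262, -1.301]
force: [0.7, -0.4, 1.6]
grip_width: 0.997
t 25.7 tcp [ 0.5743 -0.2369  0.1548] units [-3.95  1.57 -6.25] yaw z-axis -6.4 tilt [0.049 0.014] grip 0.997 F [ 0.7 -0.4  1.6]
```

```bash
python3 -m crank '[[[-0.6,0.2,-0.9,0],[-0.6,0.2,-0.9,0],[-0.6,0.2,-0.9,0],[-0.6,0.2,-0.9,0],[-0.6,0.2,-0.9,0],[-0.5,0.2,-0.9,0],[-0.2,0.2,-0.6,0],[0,0,0,0]]]'
python3 - <<'E'
from t import *
c,p,d=snap("wrist","w7"); q=cloud(c,d).reshape(-1,3)
g=q[(d.ravel()>0)&(abs(q[:,2]-.0365)<.006)&(q[:,0]>.39)&(q[:,0]<.475)&(q[:,1]>-.165)&(q[:,1]<-.08)]
print(len(g),cv2.minEnclosingCircle((g[:,:2]*1000).astype(np.float32)))
g=q[(d.ravel()>0)&(q[:,2]>.06)&(q[:,2]<.12)&(q[:,0]>.5)]
if len(g): print("salt",g.mean(0),g.max(0))
E
python3 w.py .432 -.121 .02
```

```text
t: 26.37
tcp_pos: [0.4327, -0.1245, 0.1134]
tcp_rot: [-1.104, 1.256, -1.307]
force: [0.2, -0.0, -0.2]
grip_width: 1.004
1135 ((432.12652587890625, -121.46652221679688), 33.13432693481445)
salt [ 0.72643775 -0.13753844  0.06150724] [ 0.73350881 -0.10130218  0.06305264]
t 26.42 tcp [ 0.4344 -0.1254  0.114 ] units [-0.11  3.75 -0.32] yaw z-axis -6.4 tilt [0.057 0.009] grip 1.002 F [-0.8  0.4 -0.3]
```

```bash
python3 -m crank '[[[-0.1,0.8,-0.15,0],[0,1,-0.05,0],[0,0.8,-0.05,0],[0,0.2,0,0],[0,0,0,0]]]';python3 w.py .432 -.1215 .021
```

```text
t: 26.83
tcp_pos: [0.4401, -0.1255, 0.0435]
tcp_rot: [-1.098, 1.245, -1.316]
force: [-0.9, -0.0, 0.5]
grip_width: 0.997
t 26.83 tcp [ 0.4401 -0.1255  0.0435] units [-0.11  0.88 -0.4 ] yaw z-axis -6.5 tilt [0.067 0.004] grip 0.997 F [-0.9 -0.   0.5]
```

```bash
python3 -m crank '[[[-0.1,0.3,-0.35,0],[-0.05,0.6,-0.1,0],[0,0.1,0,0],[0,0,0,0]]]';python3 w.py .432 -.1215 .021
```

```text
t: 27.17
tcp_pos: [0.4355, -0.1227, 0.0199]
tcp_rot: [-1.096, 1.241, -1.32]
force: [-0.7, -0.6, 0.7]
grip_width: 0.997
t 27.17 tcp [ 0.4355 -0.1227  0.0199] units [-0.03 -0.05 -0.14] yaw z-axis -6.5 tilt [0.072 0.002] grip 0.997 F [-0.7 -0.6  0.7]
```

```bash
python3 -m crank '[[[0,-0.05,-0.15,0],[0,0,0,0],[0,0,0,0],[0,0,0,0],[0,0,0,0],[0,0,0,0],[0,0,0,0]]]' 255 8;python3 w.py .432 -.1215 .021
python3 -m crank '[[[0,-0.5,0,0],[0,-1,0,0],[0,-1,0,0],[0,-1,0,0],[0,0,0,0]]]'; python3 w.py .584 -.1595 .11
```

```text
t: 27.75
tcp_pos: [0.4344, -0.1239, 0.0249]
tcp_rot: [-1.093, 1.236, -1.324]
force: [0.6, 0.5, 0.2]
grip_width: 0.703
t 27.75 tcp [ 0.4344 -0.1239  0.0249] units [-0.08  0.15 -0.12] yaw z-axis -6.5 tilt [ 0.077 -0.   ] grip 0.703 F [0.6 0.5 0.2]
t: 28.17
tcp_pos: [0.4262, -0.1234, 0.1143]
tcp_rot: [-1.095, 1.24, -1.321]
force: [0.8, -1.0, -0.3]
grip_width: 0.707
t 28.17 tcp [ 0.4262 -0.1234  0.1143] units [0.73 0.63 6.41] yaw z-axis -6.5 tilt [0.073 0.002] grip 0.707 F [ 0.8 -1.  -0.3]
```

```bash
python3 -m crank '[[[0.1,0.05,1,0],[0.1,0.1,1,0],[0.1,0.1,1,0],[0.1,0.1,1,0],[0.1,0.1,1,0],[0.1,0.1,0.9,0],[0,0,0.4,0],[0,0,0,0]]]';python3 w.py .584 -.1595 .06; python3 -c "
from h import *
snap('wrist','w8')"
```

```text
t: 28.83
tcp_pos: [0.5867, -0.1564, 0.1112]
tcp_rot: [-1.095, 1.241, -1.321]
force: [-1.3, -0.2, -0.8]
grip_width: 0.706
t 28.83 tcp [ 0.5867 -0.1564  0.1112] units [ 0.16  2.04 -0.24] yaw z-axis -6.5 tilt [0.072 0.002] grip 0.706 F [-1.3 -0.2 -0.8]
```

View pics/w8.png

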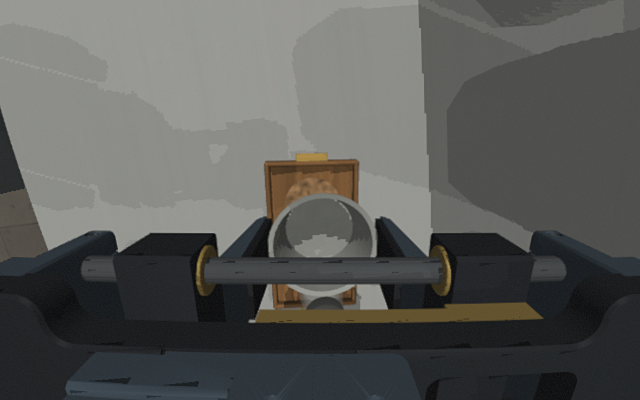

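The cup is held over the large pocket. The tray's far edge runs (266,162)–(358,160), and the salt is visible behind the rod at (323,303).

```bash
python3 - <<'E'
from t import *
c,p,d=load("w8"); g=ray(c,[[266,162],[358,160]],.012); print(g); a=g[1]-g[0]; a/=np.linalg.norm(a); m=g.mean(0); print("centre",m[:2]-.045*np.array([-a[1],a[0]]))
E
python3 -m crank '[[[0.1,0.8,-0.1,0],[0.05,0.8,-0.1,0],[0,0.5,0,0],[0,0,0,0]]]'; python3 w.py .584 -.1595 .03
```

```text
[[ 0.54553828 -0.11125374  0.012     ]
 [ 0.63198974 -0.11990931  0.012     ]]
centre [ 0.584281   -0.16035766]
t: 29.22
tcp_pos: [0.5806, -0.1584, 0.0563]
tcp_rot: [-1.097, 1.242, -1.319]
force: [-2.0, 0.2, -0.6]
grip_width: 0.706
t 29.22 tcp [ 0.5806 -0.1584  0.0563] units [0.04 1.06 0.07] yaw z-axis -6.5 tilt [0.07  0.002] grip 0.706 F [-2.   0.2 -0.6]
```

```bash
python3 -m crank '[[[0.05,0.5,0.1,0],[0,0.4,0,0],[0,0.1,0,0],[0,0,0,0]]]'; python3 w.py .584 -.1595 .03
```

```text
t: 29.55
tcp_pos: [0.5831, -0.1596, 0.0301]
tcp_rot: [-1.097, 1.243, -1.319]
force: [-0.1, -0.2, -0.0]
grip_width: 0.706
t 29.55 tcp [ 0.5831 -0.1596  0.0301] units [-0.01  0.    0.04] yaw z-axis -6.5 tilt [0.069 0.003] grip 0.706 F [-0.1 -0.2 -0. ]
```

```bash
python3 -m crank '[[[0,0.12,0,0],[0,0,0,0]]]'; python3 -m crank '[[[0,0,0,0],[0,0,0,0],[0,0,0,0],[0,0,0,0],[0,0,0,0]]]' 0
python3 -m crank '[[[0,-0.5,0,0],[0,-1,0,0],[0,-1,0,0],[0,-1,0,0],[0,-1,0,0],[0,-1,0,0],[0,-1,0,0],[0,-1,0,0]]]'
python3 -m crank '[[[1,0,-0.8,0],[1,0,-0.8,0],[1,0,-0.8,0],[1,0,-0.8,0],[1,0,-0.8,0],[0,0,0,0],[0,0,0,0]]]'
python3 - <<'E'
from t import *
snap("wrist","w9"); snap("side","s9"); snap("scene","c9"); s=r.get_state(); print(s["tcp_pos"])
c,p,d=load("w9"); X=cloud(c,d).reshape(-1,3); ok=d.ravel()>0
a=cv2.imread("pics/s9.png")[110:330,220:440]; cv2.imwrite("pics/s9c.png",cv2.resize(a,None,fx=2.5,fy=2.5,interpolation=2))
E
```

```text
t: 29.72
tcp_pos: [0.5834, -0.1597, 0.0274]
tcp_rot: [-1.097, 1.243, -1.319]
force: [0.5, -0.3, -0.9]
grip_width: 0.707
t: 30.13
tcp_pos: [0.5844, -0.1599, 0.0287]
tcp_rot: [-1.096, 1.241, -1.32]
force: [0.1, -1.3, 0.5]
grip_width: 0.997
t: 30.8
tcp_pos: [0.5668, -0.1589, 0.2249]
tcp_rot: [-1.1, 1.248, -1.315]
force: [-0.1, -1.2, 0.3]
grip_width: 1.002
t: 31.38
tcp_pos: [0.4512, -0.2763, 0.2313]
tcp_rot: [-1.095, 1.229, -1.326]
force: [0.9, 0.0, 0.6]
grip_width: 1.0
[ 0.45253845 -0.27522668  0.23080226]
```

View pics/w9.png

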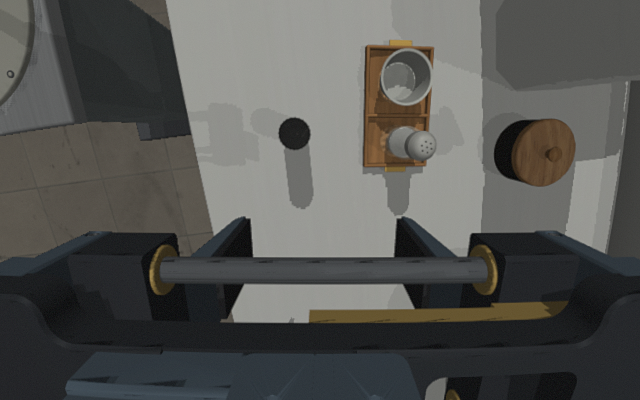

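View pics/s9c.png

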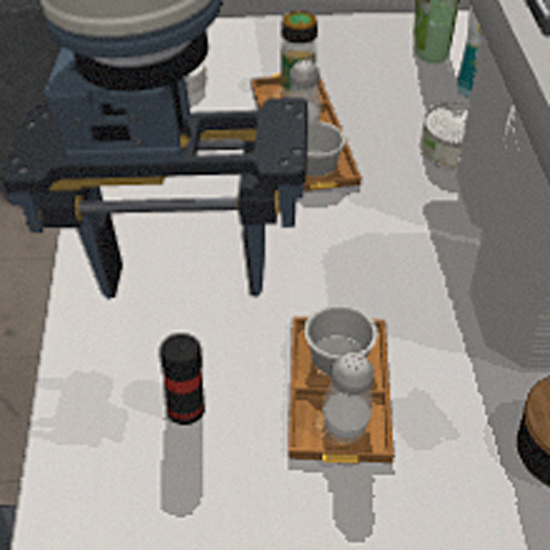

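Everything looks upright and in its own pocket. In the wrist view the short tray holds the cup at (406,77) and the salt at (421,145), and the glue stick is untouched at (294,133). Next, a numeric check in the tray frames.

Run:
```python
from t import *
def top(n,lo,hi,x0,x1,y0,y1):
    c,p,d=load(n); q=cloud(c,d).reshape(-1,3); m=(d.ravel()>0)&(q[:,2]>lo)&(q[:,2]<hi)&(q[:,0]>x0)&(q[:,0]<x1)&(q[:,1]>y0)&(q[:,1]<y1); g=q[m]
    if len(g)<10: return None
    (x,y),rr=cv2.minEnclosingCircle((g[:,:2]*1000).astype(np.float32)); return np.array([x,y]),rr,g[:,2].max(),len(g)
def chk(lab,t,o,yaw,goal):
    if t is None: print(lab,None); return
    a=np.radians(yaw); M=np.array([[np.cos(a),np.sin(a)],[-np.sin(a),np.cos(a)]]); print(lab,"offset mm",(M@(t[0]-o)-[0,goal]).round(1),"r",round(t[1],1),"zmax",t[2].round(3),t[3])
S=np.array([581.,-193.]);L=np.array([580.5,203.5])
chk("cupS",top("w9",.034,.046,.53,.64,-.2,-.1),S,-5,33.5)
chk("saltS",top("w9",.08,.1,.53,.64,-.29,-.2),S,-5,-42.5)
for n in("s9","c9"):
    chk(n+" cupL",top(n,.034,.046,.54,.64,.09,.185),L,7.1,-67)
    chk(n+" saltL",top(n,.08,.1,.53,.64,.18,.245),L,7.1,9)
    chk(n+" oreg",top(n,.1,.115,.53,.64,.245,.33),L,7.1,76)
chk("w5 saltL",top("w5",.08,.1,.53,.64,.18,.245),L,7.1,9)
chk("timer",top("c9",.03,.05,.38,.5,.26,.38),np.zeros(2),0,0);chk("timer0",top("scene0",.03,.05,.38,.5,.26,.38),np.zeros(2),0,0)
chk("glue",top("w9",.08,.09,.40,.48,-.25,-.17),np.array([440.1,-210.1]),0,0)
s=r.get_state();print(s["t"],s["force"])
```

```text
cupS offset mm [-0.9  1.2] r 33.3 zmax 0.044 655
saltS offset mm [ 3.9 -3.4] r 17.0 zmax 0.096 696
s9 cupL offset mm [ 0.3 -1.9] r 34.1 zmax 0.042 66
s9 saltL offset mm [-0.5 -7.4] r 16.5 zmax 0.095 78
s9 oreg offset mm [8.1 2. ] r 22.6 zmax 0.113 117
c9 cupL offset mm [-1.1 -3.9] r 34.3 zmax 0.044 135
c9 saltL offset mm [-2.  -1.2] r 16.9 zmax 0.096 90
c9 oreg offset mm [7.7 3.6] r 23.6 zmax 0.115 170
w5 saltL offset mm [ 1.6 -2.8] r 17.2 zmax 0.096 1996
timer offset mm [432. 322.] r 32.9 zmax 0.046 261
timer0 offset mm [431.2 322. ] r 32.6 zmax 0.046 262
glue offset mm [-0.4  0.2] r 17.6 zmax 0.09 802
31.5333 [ 0.22300757 -0.60950685 -0.24826748]
```

All the offsets are within tolerance, so I'm handing it in.

```bash
python3 -c "
from cell import r
print(r.finish_job())"
```

```text
the job is handed in; nothing more can be done
None
```

I filled both trays and handed the job in at about 31.5 s. No verdict was reported, so I'm going on my own last measurements.

| Tray | Pocket | Item | Offset from pocket centre, x / y (mm) |
|---|---|---|---|
| Short | Large | Cup | −0.9 / +1.2 |
| Short | Small | Salt | +3.9 / −3.4 |
| Long | Large | Cup | within 1.1 / 3.9 |
| Long | Middle small | Salt | within 2 / 7.4 |
| Long | End small | Oregano | about +8 / +2 to +4 |

- **Standing flat:** the heights of the tops fit items standing on the pocket floors. The pictures show all five upright.
- **Left alone:** the glue stick and the timer moved by less than 1 mm. Nothing was knocked over, and the open gripper was clear of everything.
- **Disagreements:** for the long tray's salt shaker, the side view put it 7.4 mm off along the row, the wrist view 2.8 mm and the scene view 1.2 mm. All are inside the 13 mm limit.
- **Tool tilt:** the tool drifted to about 4° of tilt during the job, and I could not correct it with the moves available. The items placed that way still look upright in the last pictures.

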